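# Fit the gearbox cover and latch it

## Robot

A 6-joint arm with a two-finger parallel gripper is mounted at the origin on a cart in front of the work surface, level with it; the furniture and walls round the work are solid. World frame = base frame: x ahead of the robot, y to its left, z up, the work surface at z = 0. Lengths are in mm, angles in rad, forces in N, time in s.
With the tool pointing down it reaches from about 425 to 925 mm from the base axis. Payload 12.5 kg.
Tool frame: the origin (TCP) lies between the finger pads; the fingertips stand 14 mm ahead of it and the grasp point (between the pads) lies 5 mm behind it (bot.finger_overhang is the distance from the TCP to the fingertips, in mm); z points along the fingers, y is the line along which they close (so a half turn about z gives the same grasp; the last joint's range is limited). The gripper opens to 85 mm and grips with 20 to 120 N. Pads are 22 mm wide; open, the fingers measure 114 mm over their backs; the gripper's body (76 mm by 85 mm) begins 54 mm behind the grasp point. The pads swing forward as they close: fully open they stand 13 mm farther back than shut.
Start: joints at [-1.385, 0.491, 1.559, -0, 1.092, -0.106], TCP at [179.821, -598.591, 219.427] pointing down, gripper open.
Joint ranges: [-3.1, 3.1], [-0.84, 2.19], [0.05, 2.79], [-1.13, 4.28], [0.06, 2.93], [-2.69, 2.69]. Speed limits (rad/s): [2.22, 2.22, 2.79, 3.14, 3.14, 3.14].

## Interface

Orientations are given as a unit quaternion [w, x, y, z].
In Python, from cell import bot gives the robot as it stands.
- The arm moves only by the tool jog_arm, never from a script. Its argument "targets" is a list of rows, each a list of 3 entries, a list of its own where there are three numbers: the shift along the world's x, y, z in units of 500 mm (1.0 is 500 mm), then the turn, a rotation vector about the world's x, y, z in units of 60 degrees (1.0 is 60 degrees), then the closure, from -1 (fully open) to 1 (shut). A call has 1 to 12 rows; each row is the pose to reach, as a shift and turn from the pose commanded when the call began; what a row does not reach only later rows make up. A row lasts 1/8 s, in which the tool goes at most 62.5 mm and 10.7 degrees, less where a joint would pass 70% of its speed; a pose out of reach is approached as far as the arm can. A call with a number of a shift or a turn outside -1 to 1 is refused whole. A call with a gripper value outside its range is refused whole. The fingers move at their own pace and stop on an object; "newtons" is the grip in N (left out, the last holds). Time passes only in rows, so rows that repeat a pose let the fingers close. It gives the time, the measured TCP pose, the force, the opening and the grip force at its end, in the units of the state.
- bot.get_state(): the state, without advancing time (a new reading comes with each control period).
- bot.snapshot(name): name is "side" or "top" or "wrist"; returns the picture (400x640x3 uint8, red, green, blue); there is no depth.
- bot.camera_params(name): a dict with "camera_matrix" (3x3 intrinsics, pixels), "R" (3x3) and "t" (3): a world point X has camera coordinates R X + t; the wrist camera has in their place "tool_from_camera" (4x4, takes a point from camera to tool coordinates, whose origin is the TCP and whose axes are the flange's). Camera axes: x right, y down, z forward; pixel columns grow to the right and rows downward; lengths in mm; the calibration is good to about 2 mm. A picture is of the moment at which its call begins: read the wrist's pose just before it. camera_params takes no time and is no camera call.
- bot.sign_off(): hands the job in; it is judged then, once.
The state is a dict: "time_s": time; "q": joint angles; "qvel": joint speeds; "joint_efforts": joint torques, N m; "ee_pos": TCP position; "eef_rot": TCP orientation; "force": force on the tool from outside, world axes, zero at the start; "torque": the same for the moment, N m; "width": finger opening in mm; "grasp_force": force on a finger pad.
Only numpy, scipy, OpenCV 4.12 (cv2) and the standard library are available. Lean on these libraries where they do the work, as an engineer would, in place of code of your own. Each camera call takes 0.05 s, during which the arm holds its last target. There are 200 camera calls.

## Task

Put the blue cover on the open gearbox: lower it gently, hub upward, over the shaft and the locating pin together until it lies flush on the rim all round. Then swing the latch by its red knob fully shut so that its pawl lies over the cover's edge, let go, and leave the other things on the bench where they are.

Things in the scene. Friction and masses are not known exactly. Their poses are not given: they have to be found in the camera images.
- cover_hub (a point): Middle of the square bare-metal hub, 44 x 44 mm, on the blue cover (loose, lying flat, hub up), 32 mm above the cover's underside; the hub rises from 10 to 54 mm above it. z up, y along the cover's long side towards the slot, x across. Grasp the hub across either pair of flats (square to x and y), fingertips above the flange. A 23 mm bore runs through hub and flange.
- cover_slot (a point): Centre of the cover's single pin slot at the flange's upper face, 63 mm from the bore's axis towards +y of the cover; 13 mm across (x), 14 mm along (y), through the 10 mm flange. The pin must enter it, so the cover fits one way round only.
- cover: The blue gearbox cover, 0.25 to 0.5 kg: flange 110 x 160 x 10 mm (x, y, z) with the hub on its middle; origin at the middle of the underside, axes as cover_hub.
- housing: Grey gearbox housing fixed to the bench, open at the top, 110 x 160 mm (x, y), rim 50 mm above the bench, on a 126 x 200 mm base plate; origin under the shaft at bench height, y along its long side towards the pin. The seated cover has the same axes as the housing.
- housing_seat (a point): Point on the shaft's axis at the height of the rim (50 mm above the bench), where the middle of the cover's underside comes to lie; axes as the housing. The upright shaft rises 64 mm above this point: 20 mm thick for the first 14 mm, then 18 mm, its top 13 mm tapered to 6 mm; seated, it stands 10 mm out of the hub.
- housing_pin (a point): Top of the upright 10 mm locating pin, 63 mm from the shaft's axis towards +y of the housing; it rises 14 mm above the rim, its top 5 mm tapered; the shaft enters the cover long before the pin does.
- latch (a joint): Swing latch on a post at the housing's +x side, vertical axis: 0 rad = shut (hard stop: pawl over the cover's edge, knob straight out along the housing's +x); grows counter-clockwise from above to 1.65 (open). It starts open, 1.4 to 1.6, clear of the cover's way, and stays where left (friction 0.05 N m). Shut, the pawl is 2 mm above a seated cover; it runs into one not seated.
- latch_pivot (a point): Point on the latch's axis, 82 mm from the shaft along the housing's +x, at the height of latch_knob (92 mm above the bench).
- latch_knob (a point): Middle of the latch's red upright cylindrical knob, 20 mm in diameter, from 70 to 110 mm above the bench, 68 mm from the axis; it stands on the 16 mm wide, 8 mm thick steel lever (62 to 70 mm above the bench; the pawl is its other end). A bolt head on the axis reaches 76 mm.
- marker: Blue felt marker, 17 x 139 x 17 mm, loose; bystander. Origin at the middle of its underside, length along its y.
- butt_hinge: Steel butt hinge, 72 x 93 x 9 mm, loose; bystander. Origin at the middle of its underside.

How it is judged:
By the outcome, as a careful person would: the job done as asked, in the order asked, and still so for the second after the job is handed in, with the robot touching nothing.
It also fails if it takes over 58 s, if anything falls off the work surface, if the arm or the gripper's body presses on something with over 40 N, if the wrist force passes 120 N, or if a joint passes its speed limit or range.

## Working session

There is one attempt and no reset: what is moved stays moved. The work goes in short steps, Python scripts to look and compute and a tool call to move; the robot and the scene stay as the last step left them, time stands still between calls to the robot, and variables do not carry over. Pictures are saved under pics/ and viewed, at most 10 in all, crops included, and the job is handed in when it is done.

Besides the shell and the picture viewer there is one more tool, called after "Emit:" as name([rows], argument=value, ...), one row to a line, values as JSON. jog_arm: Moves the arm, as the interface text tells. Shifts and turns lie within -1 to 1; 1 stands for 500 mm of shift or 60 degrees of turn. Its arguments: {"type":"object","properties":{"targets":{"type":"array","items":{"type":"array"}},"newtons":{"type":"number"}},"required":["targets"]}

```bash
mkdir -p pics; ls; python3 - <<'E'
from cell import bot
import cv2,numpy as np
a=bot.snapshot("top");b=bot.snapshot("side")
cv2.imwrite("pics/top.png",a[:,:,::-1]);cv2.imwrite("pics/side.png",b[:,:,::-1])
for n in("top","side","wrist"):
  p=bot.camera_params(n);print(n,{k:np.round(v,3).tolist() for k,v in p.items()})
print(bot.get_state())
E
```

```text
pics
top {'camera_matrix': [[394.349, 0.0, 320.748], [0.0, 394.349, 190.724], [0.0, 0.0, 1.0]], 'R': [[0.006, -1.0, 0.027], [-0.983, -0.011, -0.182], [0.182, -0.026, -0.983]], 't': [4.514, 550.16, 825.679]}
side {'camera_matrix': [[413.141, 0.0, 320.609], [0.0, 413.141, 200.802], [0.0, 0.0, 1.0]], 'R': [[-0.882, -0.471, 0.014], [-0.231, 0.406, -0.884], [0.411, -0.783, -0.467]], 't': [480.824, 205.9, 877.246]}
wrist {'camera_matrix': [[291.412, 0.0, 318.857], [0.0, 291.412, 207.446], [0.0, 0.0, 1.0]], 'tool_from_camera': [[0.001, -0.952, -0.306, 78.842], [1.0, 0.001, -0.0, -0.468], [0.001, -0.306, 0.952, -154.283], [0.0, 0.0, 0.0, 1.0]]}
{'time_s': 0.1, 'q': array([-1.38459164e+00,  4.91463456e-01,  1.55939646e+00,  1.57526398e-05,
        1.09171938e+00, -1.05567142e-01]), 'qvel': array([ 0.00116941, -0.00207866, -0.0017033 , -0.00057927,  0.001074  ,
        0.00060434]), 'joint_efforts': array([ 2.37013330e-03, -6.19448233e+01, -2.62026572e+01, -7.55563156e-05,
        2.89192139e-03, -1.70980934e-05]), 'ee_pos': array([ 179.7851699 , -598.35434704,  218.90570529]), 'eef_rot': array([-4.93202250e-04,  9.89377917e-01,  1.45365378e-01, -1.29025903e-05]), 'force': array([0.35258589, 0.51325961, 0.08988525]), 'torque': array([-0.0357128 , -0.00258992,  0.07329248]), 'grasp_force': 0.0, 'width': 85.23998050325481}
```

View pics/top.png

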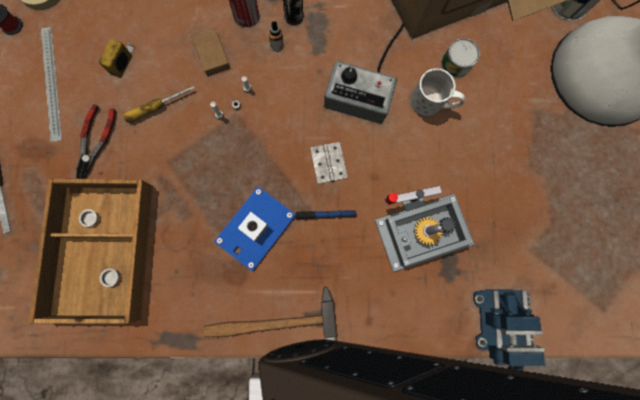

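View pics/side.png

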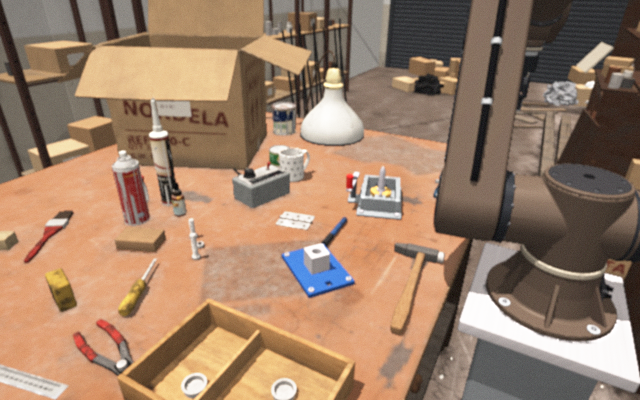

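Top view: the cover's hub is near (254,227) and its slot near (237,250). The housing is near (427,232) with its red knob at (392,198), shaft top around (447,226) and pin around (405,240). The marker almost touches the cover's corner at (292,214). I'll measure with masks and rays next.

```bash
cat > h.py <<'E'
import numpy as np,cv2
from cell import bot
from scipy.spatial.transform import Rotation as Rn
def pose():
    s=bot.get_state();q=s["eef_rot"];return np.array(s["ee_pos"]),Rn.from_quat([q[1],q[2],q[3],q[0]]).as_matrix()
def ray(name,px,z,P=None):
    c=bot.camera_params(name);K=np.array(c["camera_matrix"]);d=np.linalg.inv(K)@[px[0],px[1],1]
    if name=="wrist":
        T=np.array(c["tool_from_camera"]);p,R=P;o=p+R@T[:3,3];d=R@T[:3,:3]@d
    else:
        R=np.array(c["R"]);o=-R.T@np.array(c["t"]);d=R.T@d
    return o+d*(z-o[2])/d[2]
def proj(name,X,P=None):
    c=bot.camera_params(name);K=np.array(c["camera_matrix"])
    if name=="wrist":
        T=np.array(c["tool_from_camera"]);p,R=P;x=T[:3,:3].T@(R.T@(np.array(X)-p)-T[:3,3])
    else: x=np.array(c["R"])@X+np.array(c["t"])
    x=K@x;return x[:2]/x[2]
def blobs(m,amin=8):
    n,l,s,c=cv2.connectedComponentsWithStats(m.astype(np.uint8));return [(int(s[i,4]),c[i].round(1),l==i) for i in range(1,n) if s[i,4]>=amin]
E
python3 - <<'E'
from h import *
a=cv2.imread("pics/top.png");h=cv2.cvtColor(a,cv2.COLOR_BGR2HSV)
m=(h[:,:,0]>100)&(h[:,:,0]<125)&(h[:,:,1]>150)&(h[:,:,2]>100)
for n,c,b in blobs(m,100):
    print("blue",n,c)
    cnt=cv2.findContours(b.astype(np.uint8),0,2)[0][0][:,0]
    W=np.array([ray("top",p,10)[:2] for p in cnt],np.float32);print(cv2.minAreaRect(W))
w=(h[:,:,1]<40)&(h[:,:,2]>170);w[:,:235]=0;w[:,275:]=0;w[:205]=0;w[250:]=0
for n,c,b in blobs(w):
    print("hub",n,c,ray("top",c,54))
print("slot",ray("top",(237,250),10))
r=((h[:,:,0]<6)|(h[:,:,0]>174))&(h[:,:,1]>170)&(h[:,:,2]>120);r[:,:370]=0;r[:,460:]=0;r[:180]=0;r[220:]=0
for n,c,b in blobs(r): print("knob",n,c,ray("top",c,108))
c=cv2.resize(a[180:280,365:485],None,fx=6,fy=6,interpolation=cv2.INTER_CUBIC);cv2.imwrite("pics/c1.png",c)
E
```

```text
blue 2449 [255.1 228.1]
((470.18218994140625, 157.7308349609375), (108.75514221191406, 157.56707763671875), 53.501792907714844)
hub 319 [251.9 225.8] [470.44954442 158.22120037  54.        ]
slot [419.79113013 196.0127418   10.        ]
knob 66 [392.3 196.8] [ 528.28864204 -137.88789298  108.        ]
```

View pics/c1.png

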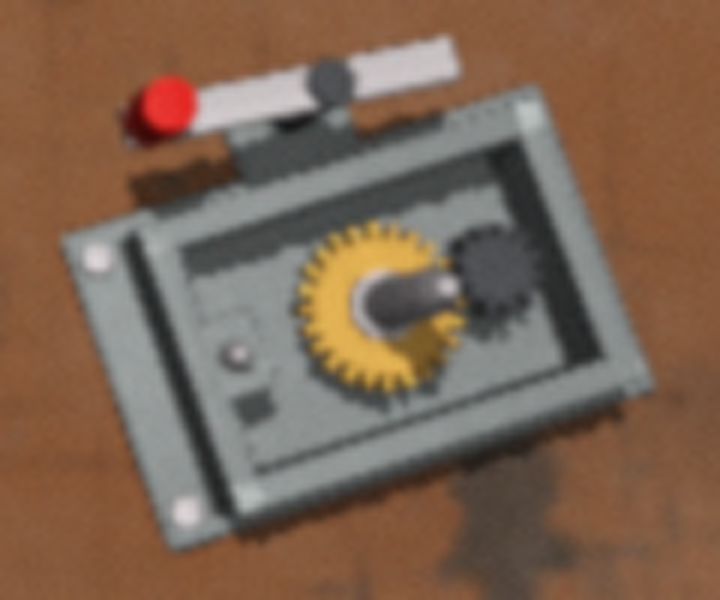

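The crop shows the pin top at pixel (404.2,238.7), the shaft tip at (439.5,227.8), the pivot bolt at (420,193.7) and the knob top at (393.3,197.5).

```bash
python3 - <<'E'
from h import *
pin=ray("top",(404.2,238.7),64);sh=ray("top",(439.5,227.8),113);pv=ray("top",(420,193.7),76);kn=ray("top",(393.3,197.5),110)
print(pin,sh,pv,kn)
for n,v,L in(("pin-shaft",pin-sh,63),("piv-shaft",pv-sh,82),("knob-piv",kn-pv,68)): print(n,np.hypot(*v[:2]),L,np.degrees(np.arctan2(v[1],v[0])))
E
```

```text
[ 444.69632138 -170.46177823   64.        ] [ 464.28379082 -232.00317709  113.        ] [ 541.26646568 -205.20199287   76.        ] [ 526.49673882 -139.5093361   110.        ]
pin-shaft 64.58337814173939 63 107.65529404673785
piv-shaft 81.51463491067518 82 19.195340498456986
knob-piv 67.33253287981346 68 102.67115110067927
```

Emit:
jog_arm([
  [[0.568,0.733,0.02],[0,0,1.0],-1],
  [[0.568,0.733,0.02],[0,0,1.0],-1],
  [[0.568,0.733,0.02],[0,0,1.0],-1],
  [[0.568,0.733,0.02],[0,0,1.0],-1],
  [[0.568,0.733,0.02],[0,0,1.0],-1],
  [[0.568,0.733,0.02],[0,0,1.0],-1],
  [[0.568,0.733,0.02],[0,0,1.0],-1],
  [[0.568,0.733,0.02],[0,0,1.0],-1],
  [[0.568,0.733,0.02],[0,0,1.0],-1],
  [[0.568,0.733,0.02],[0,0,1.0],-1],
])

```text
time_s: 1.35
ee_pos: [463.4, -232.5, 229.2]
eef_rot: [-0.0, 0.784, 0.621, -0.0]
force: [0.6, 0.0, 1.1]
width: 85.3
grasp_force: 0.0
```

Emit:
jog_arm([
  [[0,0,-0.02],[0,0,0.18],-1],
  [[0,0,-0.02],[0,0,0.36],-1],
  [[0,0,-0.02],[0,0,0.527],-1],
  [[0,0,-0.02],[0,0,0.527],-1],
  [[0,0,-0.02],[0,0,0.527],-1],
])

```text
time_s: 1.98
ee_pos: [463.4, -232.7, 219.4]
eef_rot: [-0.0, 0.587, 0.809, 0.0]
force: [0.0, -0.1, -0.1]
width: 85.5
grasp_force: 0.0
```

```bash
python3 - <<'E'
from h import *
s=bot.get_state();P=pose();a=bot.snapshot("wrist")[:,:,::-1];cv2.imwrite("pics/w1.png",a);np.savez("w1.npz",p=P[0],R=P[1])
print(s["time_s"],P,s["qvel"].round(3),s["force"],s["torque"])
for X in([464.3,-232,114],[444.7,-170.5,64],[541,-205,76],[526.5,-139.5,110]): print(proj("wrist",X,P))
E
```

```text
1.975 (array([ 463.44066135, -232.68759991,  219.40812484]), array([[-3.09864944e-01,  9.50780582e-01,  1.67137408e-05],
       [ 9.50780582e-01,  3.09864943e-01,  4.39429917e-05],
       [ 3.66011409e-05,  2.95074929e-05, -9.99999999e-01]])) [ 0.007 -0.    -0.001 -0.     0.001 -0.011] [ 0.03354509 -0.12565796 -0.14720485] [ 0.00552    -0.00323332 -0.04337183]
[319.36845967 202.47817898]
[319.75925491 128.18791966]
[396.49380329 190.34930971]
[420.13890649 125.8074923 ]
```

View pics/w1.png

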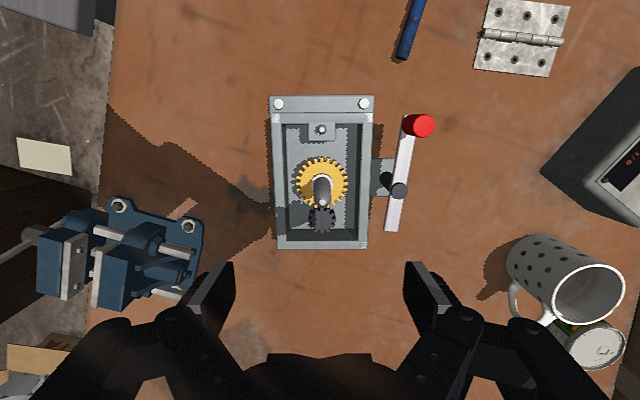

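Predictions fit within 3 px: shaft tip at about (322,203), pin (321,129), bolt (399,190), knob (422,125). I'll zoom in to refine.

```bash
python3 - <<'E'
import cv2
a=cv2.imread("pics/w1.png");cv2.imwrite("pics/c2.png",cv2.resize(a[110:220,285:345],None,fx=5,fy=5,interpolation=cv2.INTER_CUBIC))
E
```

```text
(no output)
```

View pics/c2.png

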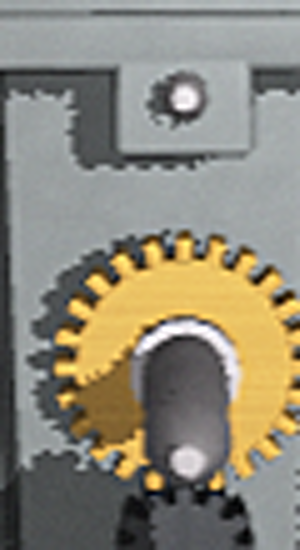

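```bash
python3 - <<'E'
from h import *
d=np.load("w1.npz");P=(d["p"],d["R"])
sh=ray("wrist",(322,201.8),114,P);pin=ray("wrist",(321.4,129),64,P)
a=cv2.imread("pics/w1.png");h=cv2.cvtColor(a,cv2.COLOR_BGR2HSV)
r=((h[:,:,0]<6)|(h[:,:,0]>174))&(h[:,:,1]>170)&(h[:,:,2]>190)
for n,c,b in blobs(r,60): print("knob",n,c,ray("wrist",c,110,P))
print(sh,pin,ray("wrist",(399,190),76,P));v=pin-sh;print(np.hypot(*v[:2]),np.degrees(np.arctan2(v[1],v[0])))
E
```

```text
knob 366 [423.6 125.5] [ 529.26207446 -138.32620422  110.        ]
[ 466.42188645 -230.61405812  114.        ] [ 446.5532767  -170.74250026   64.        ] [ 543.3611228  -203.83026632   76.        ]
63.08220901408395 108.35862604220722
```

Emit:
jog_arm([
  [[0,0.09,0],[0,0,0.1],-1],
  [[0.012,0.78,0],[0,0,0.586],-1],
  [[0.012,0.78,0],[0,0,0.586],-1],
  [[0.012,0.78,0],[0,0,0.586],-1],
  [[0.012,0.78,0],[0,0,0.586],-1],
  [[0.012,0.78,0],[0,0,0.586],-1],
  [[0.012,0.78,0],[0,0,0.586],-1],
  [[0.012,0.78,0],[0,0,0.586],-1],
  [[0.012,0.78,0],[0,0,0.586],-1],
  [[0.012,0.78,0],[0,0,0.586],-1],
])

```text
time_s: 3.28
ee_pos: [469.9, 156.9, 219.5]
eef_rot: [0.0, 0.314, 0.949, -0.0]
force: [-0.6, -0.4, 0.3]
width: 84.9
grasp_force: 0.0
```

```bash
python3 - <<'E'
from h import *
P=pose();a=bot.snapshot("wrist")[:,:,::-1];cv2.imwrite("pics/w2.png",a);np.savez("w2.npz",p=P[0],R=P[1])
print(P[0],np.degrees(np.arctan2(P[1][1,1],P[1][0,1])),bot.get_state()["time_s"])
h=cv2.cvtColor(np.ascontiguousarray(a),cv2.COLOR_BGR2HSV)
m=(h[:,:,0]>100)&(h[:,:,0]<125)&(h[:,:,1]>150)&(h[:,:,2]>90)
for n,c,b in blobs(m,400):
    cnt=max(cv2.findContours(b.astype(np.uint8),0,2)[0],key=len)[:,0]
    W=np.array([ray("wrist",p,10,P)[:2] for p in cnt],np.float32);print(n,c,cv2.minAreaRect(W))
print(proj("wrist",[470.4,158.2,54],P))
cv2.imwrite("pics/c3.png",cv2.resize(a[90:290,220:420],None,fx=3,fy=3,interpolation=cv2.INTER_CUBIC))
E
```

```text
[469.94107286 156.87856039 219.46326321] 53.380558680987264 3.325
7762 [322.5 172.8] ((472.31610107421875, 158.38551330566406), (109.34725189208984, 159.05801391601562), 53.59333419799805)
[319.30560681 186.66484444]
```

View pics/c3.png

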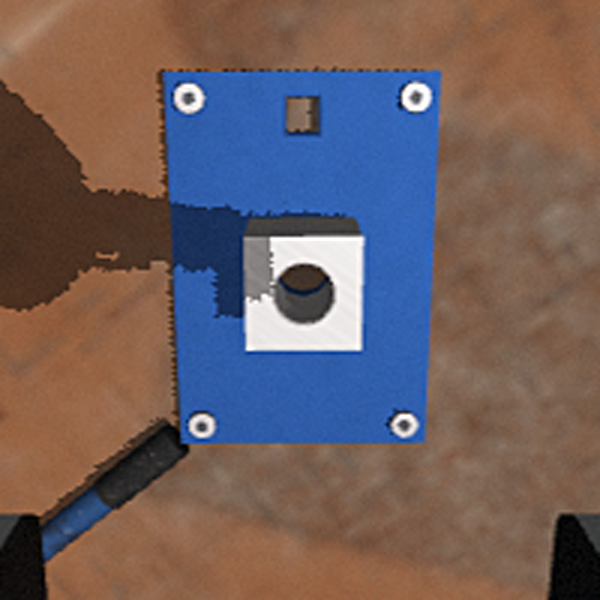

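The zoomed view shows the hub and bore at about (321,187) and the slot at (321,128). It also shows the marker just off the lower-left corner, clear of the fingers. The cover measures (472.3,158.5) with yaw 53.6°. I'll descend and grip.

Emit:
jog_arm([
  [[0.0046,0.0034,-0.11],[0,0,0.004],-1],
  [[0.0046,0.0034,-0.22],[0,0,0.004],-1],
  [[0.0046,0.0034,-0.3],[0,0,0.004],-1],
  [[0.0046,0.0034,-0.35],[0,0,0.004],-1],
  [[0.0046,0.0034,-0.378],[0,0,0.004],-1],
  [[0.0046,0.0034,-0.378],[0,0,0.004],-1],
  [[0.0046,0.0034,-0.378],[0,0,0.004],1],
  [[0.0046,0.0034,-0.378],[0,0,0.004],1],
  [[0.0046,0.0034,-0.378],[0,0,0.004],1],
  [[0.0046,0.0034,-0.378],[0,0,0.004],1],
  [[0.0046,0.0034,-0.378],[0,0,0.004],1],
  [[0.0046,0.0034,-0.378],[0,0,0.004],1],
], newtons=50)

```text
time_s: 4.82
ee_pos: [472.3, 159.6, 31.5]
eef_rot: [0.001, 0.311, 0.95, 0.0]
force: [-2.5, -1.2, 10.5]
width: 42.3
grasp_force: 50.1
```

Emit:
jog_arm([
  [[0,0,0.02],[0,0,0],1],
  [[0,0,0.06],[0,0,0],1],
  [[0,0,0.14],[0,0,0],1],
  [[0,0,0.24],[0,0,0],1],
  [[0,0,0.34],[0,0,0],1],
  [[0,0,0.34],[0,0,0],1],
  [[0,0,0.34],[0,0,0],1],
])

```text
time_s: 5.7
ee_pos: [471.3, 159.5, 199.7]
eef_rot: [-0.001, 0.311, 0.95, -0.0]
force: [0.0, 0.2, -5.5]
width: 42.3
grasp_force: 53.1
```

```bash
python3 - <<'E'
from h import *
s=bot.get_state();P=pose();a=np.ascontiguousarray(bot.snapshot("wrist")[:,:,::-1]);cv2.imwrite("pics/w3.png",a)
print(P[0],s["time_s"],s["width"],s["force"],np.degrees(np.arctan2(P[1][1,1],P[1][0,1])))
h=cv2.cvtColor(a,cv2.COLOR_BGR2HSV)
m=(h[:,:,0]>100)&(h[:,:,0]<125)&(h[:,:,1]>150)&(h[:,:,2]>60)
ztop=P[0][2]-31.5+10
for n,c,b in blobs(m,1500): 
    ys,xs=np.where(b);print(n,c,xs.min(),xs.max(),ys.min(),ys.max())
    cnt=max(cv2.findContours(b.astype(np.uint8),0,2)[0],key=len)[:,0]
    W=np.array([P[1].T@(ray("wrist",p,ztop,P)-P[0]) for p in cnt])[:,:2].astype(np.float32);print(cv2.minAreaRect(W),W.min(0),W.max(0))
cv2.imwrite("pics/c4.png",a)
E
```

```text
[471.31024804 159.48375174 199.7212278 ] 5.7 42.26462184660465 [ 0.02512955  0.16995954 -5.54798415] 53.741071202399525
20552 [318.8 177.2] 224 414 112 283
((23.408695220947266, -0.9665794372558594), (111.73412322998047, 112.81204223632812), 0.2600403428077698) [-32.711918 -57.578888] [79.500015 55.492104]
2672 [319.  325.1] 267 372 301 338
((-63.330955505371094, 1.1193428039550781), (77.3730697631836, 32.02873992919922), 89.94409942626953) [-79.383064 -37.55155 ] [-47.287865  39.816216]
```

View pics/c4.png

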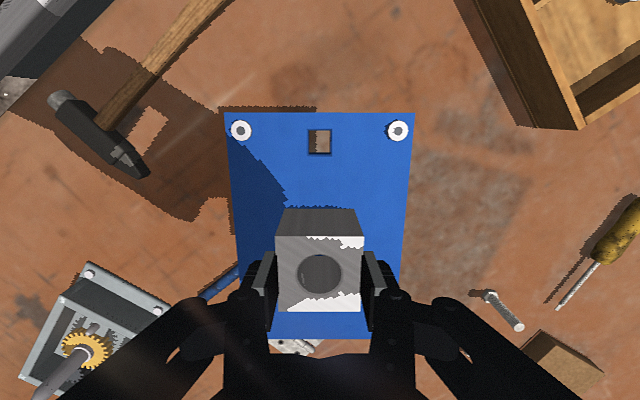

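The cover is held square, with the bore at (319,274) and the slot at (319.5,141). Next I'll carry it over to the housing.

Emit:
jog_arm([
  [[0,-0.04,0],[0,0,-0.04],1],
  [[0,-0.13,0],[0,0,-0.12],1],
  [[0,-0.23,0],[0,0,-0.2],1],
  [[0,-0.34,0],[0,0,-0.28],1],
  [[-0.005,-0.45,0],[0,0,-0.36],1],
  [[-0.009,-0.56,0],[0,0,-0.44],1],
  [[-0.009,-0.66,0],[0,0,-0.52],1],
  [[-0.009,-0.74,0],[0,0,-0.57],1],
  [[-0.009,-0.77,0],[0,0,-0.587],1],
  [[-0.009,-0.78,0],[0,0,-0.587],1],
  [[-0.009,-0.78,0],[0,0,-0.587],1],
  [[-0.009,-0.78,0],[0,0,-0.587],1],
])

```text
time_s: 7.25
ee_pos: [467.7, -229.4, 200.3]
eef_rot: [-0.0, 0.584, 0.812, 0.0]
force: [0.3, 0.2, -4.7]
width: 42.5
grasp_force: 53.1
```

```bash
python3 - <<'E'
from h import *
s=bot.get_state();P=pose();a=np.ascontiguousarray(bot.snapshot("wrist")[:,:,::-1]);cv2.imwrite("pics/w4.png",a)
t=np.ascontiguousarray(bot.snapshot("top")[:,:,::-1]);cv2.imwrite("pics/t4.png",t)
print(P[0],s["time_s"],s["width"],s["force"],s["torque"],np.degrees(np.arctan2(P[1][1,1],P[1][0,1])))
z0=P[0][2]-31.5
for n,px,z in(("bore",(319,274.5),z0+54),("slot",(319.5,141),z0+10)): print(n,P[1].T@(ray("wrist",px,z,P)-P[0]))
h=cv2.cvtColor(t,cv2.COLOR_BGR2HSV)
m=(h[:,:,0]>100)&(h[:,:,0]<125)&(h[:,:,1]>150)&(h[:,:,2]>60)
for n,c,b in blobs(m,400):
    cnt=max(cv2.findContours(b.astype(np.uint8),0,2)[0],key=len)[:,0]
    W=np.array([ray("top",p,z0+10)[:2] for p in cnt],np.float32);print(n,c,cv2.minAreaRect(W))
print("pin expected px",proj("wrist",[446.55,-170.74,64],P))
cv2.imwrite("pics/c5.png",np.hstack([cv2.resize(a[100:300,220:420],None,fx=2,fy=2),cv2.resize(t[150:290,365:505],(400,400))]))
E
```

```text
[ 467.654301   -229.3501833   200.34961153] 7.25 42.467818027059046 [ 0.28717283  0.24115706 -4.68548498] [-0.00548965  0.03860814 -0.00469586] 18.60196259603935
bore [  0.45652615   0.60201344 -22.49987916]
slot [63.64168832  0.87792413 21.52468545]
2075 [428.8 228.7] ((456.9988098144531, -202.3099365234375), (108.86805725097656, 105.17913055419922), 17.772014617919922)
pin expected px [316.97860414 131.98957852]
```

View pics/c5.png

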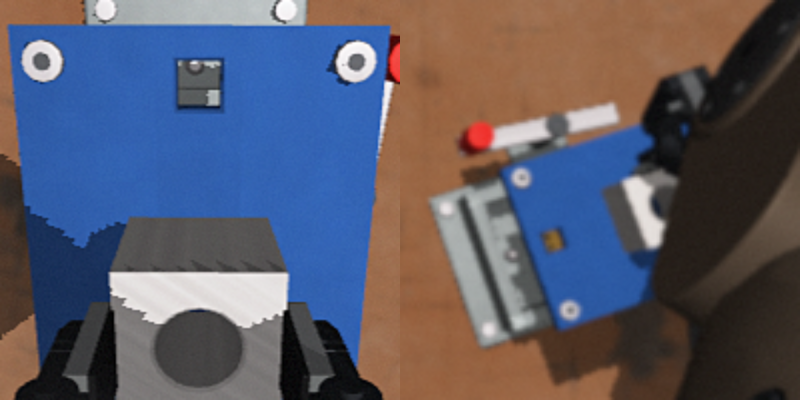

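The pin is visible in the slot at about (318,133), in line with the slot's column. I'll correct by 2 mm and lower onto the shaft.

Emit:
jog_arm([
  [[-0.003,-0.0034,0],[0,0,0],1],
  [[-0.003,-0.0034,-0.04],[0,0,0],1],
  [[-0.003,-0.0034,-0.08],[0,0,0],1],
  [[-0.003,-0.0034,-0.1],[0,0,0],1],
  [[-0.003,-0.0034,-0.12],[0,0,0],1],
  [[-0.003,-0.0034,-0.14],[0,0,0],1],
  [[-0.003,-0.0034,-0.16],[0,0,0],1],
  [[-0.003,-0.0034,-0.16],[0,0,0],1],
])

```text
time_s: 8.35
ee_pos: [465.9, -231.9, 119.8]
eef_rot: [-0.001, 0.584, 0.812, -0.0]
force: [-0.7, -0.0, -4.8]
width: 42.3
grasp_force: 53.1
```

```bash
python3 - <<'E'
from h import *
s=bot.get_state();P=pose();a=np.ascontiguousarray(bot.snapshot("wrist")[:,:,::-1])
print(P[0],s["time_s"],s["width"],s["force"].round(2),s["torque"].round(3),np.degrees(np.arctan2(P[1][1,1],P[1][0,1])))
b=cv2.resize(a[100:310,220:420],None,fx=2.5,fy=2.5,interpolation=cv2.INTER_CUBIC);cv2.imwrite("pics/c6.png",b)
E
```

```text
[ 465.86402184 -231.94971819  119.75125467] 8.35 42.28847276502372 [-0.67 -0.01 -4.78] [-0.028  0.014 -0.017] 18.519676460131848
```

View pics/c6.png

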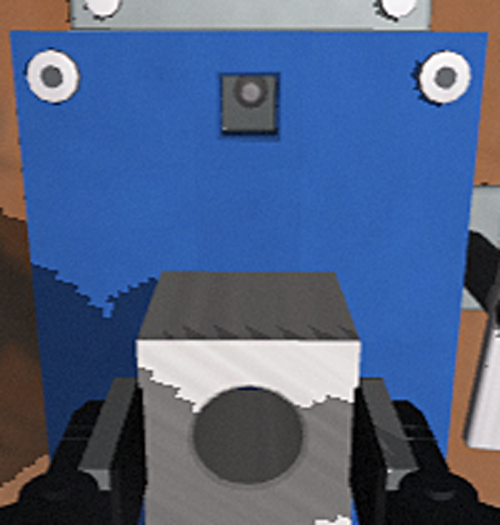

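The pin at crop (251,92) is centred across the slot, whose centre is at (250,103). I'll compute the offset along its length.

```bash
python3 - <<'E'
from h import *
P=pose();z0=P[0][2]-31.5
for n,px,z in(("pin",(320.2,136.6),64),("slot",(319.9,141),z0+10),("bore",(319,274.5),z0+54)): print(n,P[1].T@(ray("wrist",px,z,P)-P[0]))
E
```

```text
pin [63.66644295  1.45028651 56.26411233]
slot [63.64256544  1.11342507 21.52210118]
bore [  0.45708782   0.60141736 -22.49996606]
```

Emit:
jog_arm([
  [[0,0,-0.015],[0,0,0],1],
  [[0,0,-0.03],[0,0,0],1],
  [[0,0,-0.04],[0,0,0],1],
  [[0,0,-0.046],[0,0,0],1],
  [[0,0,-0.052],[0,0,0],1],
  [[0,0,-0.058],[0,0,0],1],
  [[0,0,-0.064],[0,0,0],1],
  [[0,0,-0.068],[0,0,0],1],
  [[0,0,-0.068],[0,0,0],1],
])

```text
time_s: 9.52
ee_pos: [466.1, -232.1, 86.3]
eef_rot: [-0.0, 0.584, 0.812, 0.0]
force: [-0.1, 0.1, -4.9]
width: 42.4
grasp_force: 53.1
```

Emit:
jog_arm([
  [[0,0,-0.003],[0,0,0],1],
  [[0,0,-0.006],[0,0,0],1],
  [[0,0,-0.008],[0,0,0],1],
  [[0,0,-0.0095],[0,0,0],1],
  [[0,0,-0.0095],[0,0,0],1],
])

```text
time_s: 10.15
ee_pos: [466.1, -232.1, 81.7]
eef_rot: [0.0, 0.584, 0.812, 0.0]
force: [0.2, -0.3, -4.6]
width: 42.5
grasp_force: 53.1
```

Emit:
jog_arm([
  [[0,0,-0.0015],[0,0,0],1],
  [[0,0,-0.003],[0,0,0],1],
  [[0,0,-0.003],[0,0,0],1],
])

```text
time_s: 10.52
ee_pos: [466.2, -232.1, 81.5]
eef_rot: [0.001, 0.584, 0.812, 0.0]
force: [-5.6, 2.6, 15.2]
width: 42.6
grasp_force: 55.3
```

The cover met the rim at the expected height (TCP z 81.5). I'll release and rise.

Emit:
jog_arm([
  [[0,0,0.002],[0,0,0],1],
  [[0,0,0.002],[0,0,0],-1],
  [[0,0,0.002],[0,0,0],-1],
  [[0,0,0.002],[0,0,0],-1],
  [[0,0,0.002],[0,0,0],-1],
  [[0,0,0.002],[0,0,0],-1],
  [[0,0,0.03],[0,0,0],-1],
  [[0,0,0.1],[0,0,0],-1],
  [[0,0,0.2],[0,0,0],-1],
  [[0,0,0.25],[0,0,0],-1],
  [[0,0,0.25],[0,0,0],1],
  [[0,0,0.25],[0,0,0],1],
])

```text
time_s: 12.02
ee_pos: [465.8, -231.9, 204.9]
eef_rot: [-0.0, 0.584, 0.812, 0.0]
force: [-1.2, 0.7, -0.9]
width: 51.6
grasp_force: 0.0
```

```bash
python3 - <<'E'
from h import *
s=bot.get_state();P=pose();a=np.ascontiguousarray(bot.snapshot("wrist")[:,:,::-1])
print(P[0],s["time_s"],s["width"],s["force"].round(2),np.degrees(np.arctan2(P[1][1,1],P[1][0,1])))
cv2.imwrite("pics/w7.png",a[60:320,180:500])
h=cv2.cvtColor(a,cv2.COLOR_BGR2HSV)
r=((h[:,:,0]<6)|(h[:,:,0]>174))&(h[:,:,1]>170)&(h[:,:,2]>190)
for n,c,b in blobs(r,60): print("knob",n,c,ray("wrist",c,110,P))
m=(h[:,:,0]>100)&(h[:,:,0]<125)&(h[:,:,1]>150)&(h[:,:,2]>60)
for n,c,b in blobs(m,1500): 
    cnt=max(cv2.findContours(b.astype(np.uint8),0,2)[0],key=len)[:,0]
    W=np.array([ray("wrist",p,60,P)[:2] for p in cnt],np.float32);print(cv2.minAreaRect(W))
pv=np.array([543.5,-205.5])
def tcp(th,d): r=np.radians(th);return pv+68*np.array([np.cos(r),np.sin(r)])-d*np.array([np.sin(r),-np.cos(r)])
S=tcp(102,42);print("start",S,((S-P[0][:2])/500).round(3))
for th in list(range(102,10,-8)): print(th,((tcp(th,25)-S)/500).round(3),round((th-102)/60,3))
E
```

```text
[ 465.79128794 -231.88223837  204.92692136] 12.025 51.5707280890826 [-1.22  0.68 -0.86] 18.517165470008184
knob 413 [427.2 127.2] [ 529.2834141  -138.35263152  110.        ]
((466.5350341796875, -231.70652770996094), (109.68179321289062, 157.9586944580078), 18.48881721496582)
start [ 488.27980579 -147.71825416] [0.045 0.168]
102 [0.033 0.007] 0.0
94 [0.051 0.017] -0.133
86 [0.07  0.024] -0.267
78 [0.09  0.028] -0.4
70 [0.11  0.029] -0.533
62 [0.13  0.028] -0.667
54 [0.15  0.024] -0.8
46 [0.169 0.017] -0.933
38 [0.187 0.008] -1.067
30 [ 0.203 -0.004] -1.2
22 [ 0.218 -0.018] -1.333
14 [ 0.23  -0.034] -1.467
```

View pics/w7.png

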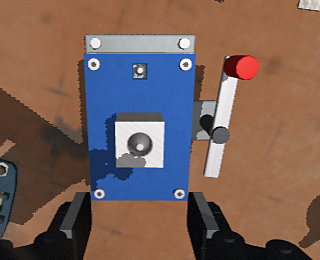

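The cover is down with the shaft through the hub and the pin in the slot. Its size at z = 60 checks out (109.7 x 158 mm). Now I'll position the closed fingers behind the knob.

Emit:
jog_arm([
  [[0.02,0.08,0],[0,0,-0.05],1],
  [[0.045,0.168,0],[0,0,-0.108],1],
  [[0.045,0.168,0],[0,0,-0.108],1],
  [[0.045,0.168,0],[0,0,-0.108],1],
  [[0.045,0.168,-0.08],[0,0,-0.108],1],
  [[0.045,0.168,-0.16],[0,0,-0.108],1],
  [[0.045,0.168,-0.2],[0,0,-0.108],1],
  [[0.045,0.168,-0.218],[0,0,-0.108],1],
  [[0.045,0.168,-0.218],[0,0,-0.108],1],
])

```text
time_s: 13.2
ee_pos: [488.5, -148.7, 95.9]
eef_rot: [-0.0, 0.629, 0.777, -0.0]
force: [0.0, -0.5, 0.7]
width: -0.4
grasp_force: 0.0
```

Emit:
jog_arm([
  [[0.016,0.004,0],[0,0,0],1],
  [[0.033,0.008,0],[0,0,0],1],
  [[0.051,0.018,0],[0,0,-0.133],1],
  [[0.07,0.025,0],[0,0,-0.267],1],
  [[0.09,0.029,0],[0,0,-0.4],1],
  [[0.11,0.03,0],[0,0,-0.533],1],
  [[0.13,0.029,0],[0,0,-0.667],1],
  [[0.15,0.025,0],[0,0,-0.8],1],
  [[0.169,0.018,0],[0,0,-0.933],1],
  [[0.169,0.018,0],[0,0,-0.933],1],
])

```text
time_s: 14.45
ee_pos: [574.0, -139.0, 96.5]
eef_rot: [0.0, 0.92, 0.392, 0.0]
force: [-0.2, 0.2, 0.3]
width: 0.0
grasp_force: 0.0
```

Emit:
jog_arm([
  [[0.018,-0.009,0],[0,0,-0.133],1],
  [[0.034,-0.021,0],[0,0,-0.267],1],
  [[0.042,-0.028,0],[0,0,-0.333],1],
  [[0.047,-0.033,0],[0,0,-0.38],1],
  [[0.047,-0.033,0],[0,0,-0.38],1],
])

```text
time_s: 15.08
ee_pos: [596.7, -155.4, 96.4]
eef_rot: [0.0, 0.979, 0.203, 0.0]
force: [-0.1, -0.5, -0.1]
width: -0.2
grasp_force: 0.0
```

```bash
python3 - <<'E'
from h import *
P=pose();t=np.ascontiguousarray(bot.snapshot("top")[:,:,::-1]);w=np.ascontiguousarray(bot.snapshot("wrist")[:,:,::-1])
s=bot.get_state();print(P[0],s["force"])
cv2.imwrite("pics/c8.png",np.hstack([cv2.resize(t[130:290,350:510],(400,400)),w[:,150:550]]))
E
```

```text
[ 596.6781576  -155.43277625   96.35530451] [-0.25430752 -0.21051857  0.30939629]
```

View pics/c8.png

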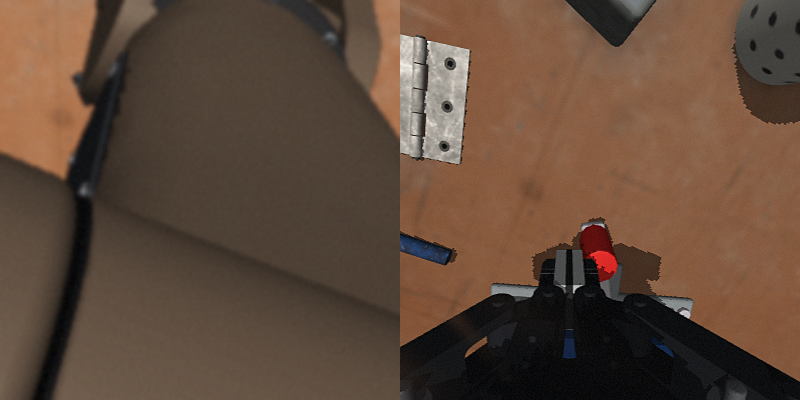

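The knob is just ahead of the closed fingers and moving with them. That used up my picture views, so from here I go by numbers. Next I'll close the last few degrees and watch the force.

Emit:
jog_arm([
  [[0.003,-0.005,0],[0,0,-0.04],1],
  [[0.006,-0.01,0],[0,0,-0.08],1],
  [[0.0075,-0.014,0],[0,0,-0.08],1],
  [[0.0075,-0.014,0],[0,0,-0.08],1],
])

```text
time_s: 15.68
ee_pos: [600.3, -162.6, 96.2]
eef_rot: [0.0, 0.987, 0.161, 0.0]
force: [0.4, 0.7, -0.0]
width: -0.1
grasp_force: 0.1
```

```bash
cat > k.py <<'E'
from h import *
P=pose();w=np.ascontiguousarray(bot.snapshot("wrist")[:,:,::-1]);h=cv2.cvtColor(w,cv2.COLOR_BGR2HSV)
print(P[0],bot.get_state()["force"].round(2))
r=((h[:,:,0]<6)|(h[:,:,0]>174))&(h[:,:,1]>170)
for lo in(190,60):
  for n,c,b in blobs(r&(h[:,:,2]>lo),40):
    X=ray("wrist",c,110 if lo>100 else 92,P);v=X[:2]-[543.5,-205];print(lo,n,c,X,np.hypot(*v),"latch deg",np.degrees(np.arctan2(v[1],v[0]))-18.5)
E
python3 k.py
```

```text
[ 600.3167362  -162.60658626   96.20523732] [ 0.33  0.13 -0.68]
190 384 [353.5 258.2] [ 610.95901567 -178.12558438  110.        ] 72.61510180668625 latch deg 3.2214164309247906
60 1328 [348.7 248.7] [ 607.76857052 -178.43076632   92.        ] 69.54403882024266 latch deg 3.960663163592571
```

Emit:
jog_arm([
  [[0.001,-0.003,0],[0,0,0],1],
  [[0.002,-0.006,0],[0,0,0],1],
  [[0.003,-0.009,0],[0,0,0],1],
  [[0.003,-0.009,0],[0,0,0],1],
])

```text
time_s: 16.23
ee_pos: [601.9, -167.3, 96.1]
eef_rot: [0.0, 0.987, 0.16, -0.0]
force: [-0.4, -0.8, -0.1]
width: 0.1
grasp_force: 0.1
```

```bash
python3 k.py
```

```text
[ 601.86430295 -167.25165696   96.13624183] [ 0.4  -0.77  0.45]
190 389 [353.  257.5] [ 612.81634695 -182.36820796  110.        ] 72.91744623579876 latch deg -0.4181360360271782
60 1346 [348.7 248.3] [ 609.56317868 -182.9793558    92.        ] 69.6365733520234 latch deg -0.06537539346804522
```

Almost at the stop. I'll push until the stop shows in the force.

Emit:
jog_arm([
  [[0.001,-0.002,0],[0,0,0],1],
  [[0.0015,-0.004,0],[0,0,0],1],
  [[0.0015,-0.004,0],[0,0,0],1],
])

```text
time_s: 16.65
ee_pos: [602.6, -169.0, 96.1]
eef_rot: [-0.0, 0.987, 0.16, -0.0]
force: [0.5, 2.6, -0.1]
width: 0.2
grasp_force: 0.8
```

Emit:
jog_arm([
  [[0.0005,-0.0015,0],[0,0,0],1],
  [[0.0008,-0.0025,0],[0,0,0],1],
  [[0.0008,-0.0025,0],[0,0,0],1],
])

```text
time_s: 17.02
ee_pos: [602.7, -169.5, 96.1]
eef_rot: [-0.001, 0.987, 0.16, -0.0]
force: [0.3, 7.1, 0.3]
width: 0.4
grasp_force: 3.4
```

```bash
python3 k.py
```

```text
[ 602.71283994 -169.47173239   96.0634603 ] [-0.58  6.03  0.68]
190 352 [352.3 257.3] [ 613.71822987 -184.18056902  110.        ] 73.23966488050709 latch deg -1.9851154456432916
60 1308 [347.8 248.2] [ 610.34274552 -184.6349143    92.        ] 69.876243060434 latch deg -1.5555106493925805
```

The hard stop is clear: force rises to 7 N with hardly any motion. I'll back off, rise and move clear.

Emit:
jog_arm([
  [[-0.005,0.015,0],[0,0,0],1],
  [[-0.015,0.045,0],[0,0,0],1],
  [[-0.015,0.045,0.1],[0,0,0],1],
  [[-0.015,0.045,0.2],[0,0,0],1],
  [[-0.1,0.14,0.25],[0,0,0.1],1],
  [[-0.2,0.2,0.25],[0,0,0.1],1],
  [[-0.2,0.2,0.25],[0,0,0.1],1],
  [[-0.2,0.2,0.25],[0,0,0.1],1],
])

```text
time_s: 18.08
ee_pos: [503.4, -70.1, 221.7]
eef_rot: [0.0, 0.977, 0.212, 0.001]
force: [-0.4, 0.5, 1.0]
width: -0.2
grasp_force: 0.0
```

```bash
python3 - <<'E'
from h import *
print(bot.get_state()["force"].round(2),pose()[0])
t=np.ascontiguousarray(bot.snapshot("top")[:,:,::-1]);h=cv2.cvtColor(t,cv2.COLOR_BGR2HSV)
r=((h[:,:,0]<6)|(h[:,:,0]>174))&(h[:,:,1]>170)&(h[:,:,2]>120);r[:,:370]=0;r[:,460:]=0;r[:140]=0;r[220:]=0
for n,c,b in blobs(r): 
    X=ray("top",c,106);v=X[:2]-[541.3,-205.2];print("knob",n,c,X,np.hypot(*v),np.degrees(np.arctan2(v[1],v[0]))-18.5)
m=(h[:,:,0]>100)&(h[:,:,0]<125)&(h[:,:,1]>150)&(h[:,:,2]>60)
for n,c,b in blobs(m,300):
    cnt=max(cv2.findContours(b.astype(np.uint8),0,2)[0],key=len)[:,0]
    W=np.array([ray("top",p,60)[:2] for p in cnt],np.float32);print(n,c,cv2.minAreaRect(W))
a=cv2.imread("pics/top.png");print("hinge/marker diff",[float(np.abs(a[y0:y1,x0:x1].astype(int)-t[y0:y1,x0:x1]).mean().round(1)) for y0,y1,x0,x1 in((140,185,308,348),(205,222,298,358))])
P=pose();w=np.ascontiguousarray(bot.snapshot("wrist")[:,:,::-1]);h=cv2.cvtColor(w,cv2.COLOR_BGR2HSV)
r=((h[:,:,0]<6)|(h[:,:,0]>174))&(h[:,:,1]>170)&(h[:,:,2]>190)
for n,c,b in blobs(r,40):
    X=ray("wrist",c,110,P);v=X[:2]-[543.4,-203.8];print(n,c,X,np.hypot(*v),np.degrees(np.arctan2(v[1],v[0]))-18.5)
E
```

```text
[-0.38  0.49  0.99] [503.37651364 -70.08337798 221.67751956]
hinge/marker diff [28.1, 19.2]
330 [481.5 148.6] [ 609.0182652  -182.81424328  110.        ] 68.89237049831952 -0.7649034365877831
```

The latch reads shut. I'll move the arm out of the top view for a final numeric check.

Emit:
jog_arm([
  [[-0.05,-0.3,0.05],[0,0,0],1],
  [[-0.1,-0.6,0.05],[0,0,0],1],
  [[-0.3,-0.95,0.05],[0,0,0],1],
  [[-0.3,-0.95,0.05],[0,0,0],1],
  [[-0.3,-0.95,0.05],[0,0,0],1],
  [[-0.3,-0.95,0.05],[0,0,0],1],
  [[-0.3,-0.95,0.05],[0,0,0],1],
  [[-0.3,-0.95,0.05],[0,0,0],1],
  [[-0.3,-0.95,0.05],[0,0,0],1],
  [[-0.3,-0.95,0.05],[0,0,0],1],
  [[-0.3,-0.95,0.05],[0,0,0],1],
])

```text
time_s: 19.55
ee_pos: [353.6, -544.6, 246.0]
eef_rot: [-0.0, 0.977, 0.212, -0.0]
force: [0.2, 0.6, 0.5]
width: 0.2
grasp_force: 0.0
```

```bash
python3 - <<'E'
from h import *
t=np.ascontiguousarray(bot.snapshot("top")[:,:,::-1]);h=cv2.cvtColor(t,cv2.COLOR_BGR2HSV)
r=((h[:,:,0]<6)|(h[:,:,0]>174))&(h[:,:,1]>170)&(h[:,:,2]>120);r[:,:370]=0;r[:,460:]=0;r[:140]=0;r[220:]=0
for n,c,b in blobs(r): 
    X=ray("top",c,106);v=X[:2]-[541.3,-205.2];print("knob",n,c,X,np.hypot(*v),np.degrees(np.arctan2(v[1],v[0]))-18.5)
m=(h[:,:,0]>100)&(h[:,:,0]<125)&(h[:,:,1]>150)&(h[:,:,2]>60)
for n,c,b in blobs(m,300):
    cnt=max(cv2.findContours(b.astype(np.uint8),0,2)[0],key=len)[:,0]
    W=np.array([ray("top",p,60)[:2] for p in cnt],np.float32);print(n,c,cv2.minAreaRect(W))
a=cv2.imread("pics/top.png");print("hinge/marker diff",[float(np.abs(a[y0:y1,x0:x1].astype(int)-t[y0:y1,x0:x1]).mean().round(1)) for y0,y1,x0,x1 in((140,185,308,348),(205,222,298,358))])
E
```

```text
knob 70 [412.8 160. ] [ 608.36699752 -184.18620619  106.        ] 70.28201538996306 -1.1029010364926002
2612 [430.5 231.5] ((464.3749084472656, -231.56663513183594), (108.08679962158203, 158.8724365234375), 18.17830467224121)
hinge/marker diff [2.6, 2.0]
```

The cover is at the seat, the latch is shut, and the hinge and marker have not moved. I'll hand it in.

```bash
python3 -c "
from cell import bot
print(bot.sign_off())"
```

```text
the job is handed in; nothing more can be done
None
```

The job is handed in at about 20 s: the cover sits flush on the rim, the latch is against its hard stop, and the hinge and marker haven't moved; I viewed 11 pictures, one over the limit of 10.

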